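# Lock the bayonet filler cap on a gear housing and hold it down

### The arm

A 6-joint arm with a two-finger parallel gripper is mounted at the origin on a cart in front of the work surface, level with it; the furniture and walls round the work are solid. World frame = base frame: x ahead of the robot, y to its left, z up, the work surface at z = 0. Lengths are in mm, angles in rad, forces in N, time in s.
With the tool pointing down it reaches from about 400 to 925 mm from the base axis. Payload 12.5 kg.
Tool frame: the origin (TCP) lies at the very end of the fingers, on their centre line; the grasp point (between the pads) lies 19 mm behind it; z points along the fingers, y is the direction in which the jaws open and shut (so a half turn about z gives the same grasp; the last joint's range is limited). The gripper opens to 95 mm and grips with 3 to 60 N. Pads are 20 mm wide; open, the fingers measure 119 mm over their backs; the gripper's body (75 mm by 180 mm) begins 59 mm behind the grasp point.
Start: joints at [-1.237, 0.491, 1.559, -0, 1.092, -0.106], TCP at [266.124, -565.533, 185.161] pointing down, gripper open.
Joint ranges: [-3.1, 3.1], [-0.84, 2.19], [0.05, 2.79], [-1.13, 4.28], [0.06, 2.93], [-2.69, 2.69]. Speed limits (rad/s): [2.22, 2.22, 2.79, 3.14, 3.14, 3.14].

### API

Orientations are given as [roll, pitch, yaw] about the fixed x, y, z axes, in that order (R = Rz(yaw) Ry(pitch) Rx(roll)).
In Python, from cell import env gives the robot as it stands. The module is installed in compiled form; this text tells all that it offers.
- The arm moves only by the tool arm_command, never from a script. Its argument "deltas" is a list that holds one entry, the list of rows, each a list of 5 numbers: the closure, from 0 (fully open) to 1 (shut), then the shift along the world's x, y, z as a fraction of full scale, then the turn about the world's z as a fraction of full scale. In form: [[[grip, dx, dy, dz, twist], ...]]. A call has 1 to 12 rows; each row shifts and turns the pose as measured when the row begins; what a row does not reach is not made up. Full scale, the value 1, is 100 mm for a shift and pi/4 rad for a turn. A row lasts 1/12 s, in which the tool goes at most 41.7 mm and 7.16 degrees, less where a joint would pass 70% of its speed; a pose out of reach is approached as far as the arm can. A call with a number of a shift or a turn outside -1 to 1 is refused whole. A call with a gripper value outside its range is refused whole. The fingers move at their own pace and stop on an object; the grip force is fixed at half the most. Time passes only in rows, so rows that do not move let the fingers close. It gives the time, the measured TCP pose, the force and the opening at its end, in the units of the state.
- env.state(): the state, without advancing time (a new reading comes with each control period).
- env.read_camera(name): name is "side" or "top"; returns a dict with "frame" (480x640x3 uint8, red, green, blue), "fx", "fy", "cx", "cy" (pixels), "k1" (the pictures are not rectified: a ray, as slopes to the right and down, at radius r is drawn at 1 + k1 r^2 times it, then the intrinsics apply), "R" (3x3) and "t" (3): a world point X has camera coordinates R X + t. Camera axes: x right, y down, z forward; pixel columns grow to the right and rows downward; lengths in mm; the calibration is good to about 2 mm. A picture is of the moment at which its call begins. There is no depth.
- env.job_done(): hands the job in, once; it reports no verdict.
The state is a dict: "t": time; "joints": joint angles; "qvel": joint speeds; "tau": joint torques, N m; "eef_pos": TCP position; "tcp_rot": TCP orientation; "ft_force": force on the tool from outside, world axes, zero at the start; "moment": the same for the moment, N m; "opening": opening from 0.0 (shut) to 1.0 (fully open).
Only numpy, scipy, OpenCV 4.12 (cv2) and the standard library are available. Lean on these libraries where they do the work, as an engineer would, in place of code of your own. Each camera call takes 0.05 s, during which the arm holds its last target.

### The job

Fit the loose dark filler cap to the neck of the gear housing: let its two lugs in through the two slots of the neck, push it fully home against the spring plate inside, and twist it a quarter turn clockwise (seen from above). Finish while still gripping the cap and pressing it down, so that its flange stays against the neck's rim with the quarter turn made: do not let go at the end. Leave the nearby ring gauge, the bush and the marker pen where they are.

Things in the scene. Friction and masses are not known exactly. Their poses are not given: they have to be found in the camera images.
- oil_cap: Loose dark steel filler cap standing upright, 55 mm tall, 120 g. Origin: centre of the foot's underside, z up. Stem 36 mm diameter, z 0 to 18 mm; at its foot (z 0 to 6 mm) two lugs along +x and -x, 12 mm wide, 53 mm across both; flange 72 mm diameter, z 18 to 25 mm; grip bar on top in line with the lugs. Half a turn about z changes nothing.
- cap_bar (a point): Point on the cap's axis in the middle of its upright grip bar, 44 mm above the foot, 19 mm above the flange's top, 11 mm below the bar's top. The bar is 54 mm long along the cap's x, 14 mm thick along its y, 30 mm high. Axes as the cap's.
- housing: Grey painted gear housing fixed to the bench, foot 140 x 108 mm, body 116 x 92 mm and 61 mm high; origin at the centre of its underside, z up. The round filler neck (70 mm outside diameter) stands on top, its axis 12 mm towards the housing's +x from the origin.
- neck_mouth (a point): Centre of the neck's mouth in the plane of its rim, 90 mm above the bench; z up, x along the two slots. An inturned lip 5 mm thick leaves a round opening 41 mm in diameter with two opposite slots, 19 mm wide, at +x and -x (a rib outside marks each). Under the lip, 59 mm wide. Lugs at least 11 mm deep pass under the lip, clockwise only; stops just past 90 degrees.
- seal_plate (a joint): Spring plate in the neck, its top 8 mm below the rim at 0; value = travel down in m. The cap's foot pushes it down, against 3 N at first and 9 N at 0.010, when the cap's flange rests on the rim (foot 18 mm below the rim). A turned cap that is not pressed is lifted until its lugs lie under the lip, flange about 7 mm clear of the rim.
- ring_gauge: Bystander: plain steel ring, 68 mm across, 20 mm high, lying flat; origin at the centre of its underside.
- bush: Bystander: plain turned bush, 42 mm across, 30 mm high, standing; origin at the centre of its underside.
- marker_pen: Bystander: white and black marker pen lying on the bench, 131 mm long along its x, 18 mm thick; origin under its middle.
Things that resemble listed ones, but are neither listed nor needed, are in the scene too. Of the things that look like the oil_cap, the middle-sized one is meant.

How it is judged (in metres and radians):
On the way:
1. the cap's lugs have gone down through the slots of the neck (foot 6 mm or more below the rim, lugs within 20 degrees of the slots) (z of oil_cap in the frame of neck_mouth below -0.006 m and horizontal distance between oil_cap and neck_mouth below 0.005 m and angle between the x axis of oil_cap and the x axis of neck_mouth, either way round below 0.35 rad), for 0.1 s.
At the end, for the whole second after the job is handed in: The cap sits upright in the neck (within 5 mm of its axis), pressed down to within 3.5 mm of flange-on-rim, turned a quarter turn from the slots (within 18 degrees), at rest, and the fingers still hold it (more than 2 N of contact) (z of oil_cap in the frame of neck_mouth below -0.0145 m and horizontal distance between oil_cap and neck_mouth below 0.005 m and angle between the x axis of oil_cap and the x axis of neck_mouth, either way round above 1.25 rad and angle between oil_cap's own z axis and vertical below 0.12 rad and contact force between the fingers and oil_cap above 2 N and linear speed of oil_cap below 0.02 m/s and angular speed of oil_cap below 0.2 rad/s); the arm keeps its last pose, push and grip.
It fails at once if the ring gauge is moved more than 25 mm (distance of ring_gauge from where it was at the start of the episode above 0.025 m).
It fails at once if the bush is moved more than 25 mm (distance of bush from where it was at the start of the episode above 0.025 m).
It fails at once if the marker pen is moved more than 25 mm (distance of marker_pen from where it was at the start of the episode above 0.025 m).
It also fails if it takes over 42 s, if anything falls off the work surface, if the arm or the gripper's body presses on something with over 40 N, if the wrist force passes 120 N, or if a joint passes its speed limit or range.

## Working session

There is one attempt and no reset: what is moved stays moved. The work goes in short steps, Python scripts to look and compute and a tool call to move; the robot and the scene stay as the last step left them, time stands still between calls to the robot, and variables do not carry over. Pictures are saved under pics/ and viewed, and the job is handed in when it is done.

Besides the shell and the picture viewer there is one more tool, called as name(argument=value, ...), one argument or row to a line, values as JSON. arm_command: Moves the arm, as the interface text tells. Its arguments: {"type":"object","properties":{"deltas":{"type":"array","items":{"type":"array","items":{"type":"array","items":{"type":"number","minimum":-1,"maximum":1}}}}},"required":["deltas"]}

```bash
mkdir -p pics
cat > h.py <<'E'
import numpy as np, cv2
from cell import env
def snap(n,f):
    c=env.read_camera(n); cv2.imwrite(f'pics/{f}.png',c['frame'][:,:,::-1]); return c
def ray(c,u,v):
    xd=np.array([(u-c['cx'])/c['fx'],(v-c['cy'])/c['fy']]); x=xd.copy()
    for _ in range(30): x=xd/(1+c['k1']*(x@x))
    R=np.array(c['R']);t=np.array(c['t'])
    return -R.T@t, R.T@np.array([x[0],x[1],1.])
def onz(c,u,v,z):
    o,d=ray(c,u,v); return o+d*(z-o[2])/d[2]
def proj(c,X):
    p=np.array(c['R'])@np.array(X,float)+np.array(c['t']); s=p[:2]/p[2]; s=s*(1+c['k1']*(s@s))
    return s[0]*c['fx']+c['cx'],s[1]*c['fy']+c['cy']
E
python3 - <<'E'
from h import *
for n in('side','top'):
    c=snap(n,n+'0'); print(n,c['fx'],c['k1'],-np.array(c['R']).T@np.array(c['t']),np.round(c['R'],2).tolist())
print(env.state())
E
```

```text
side 624.4978108672644 -0.120920137283348 [  218.51185336 -1345.52316515   747.18113444] [[0.97, -0.26, 0.01], [-0.12, -0.48, -0.87], [0.23, 0.84, -0.49]]
top 581.4404959648973 -0.186905676812905 [ 456.51186207 -242.16565278 1259.99428608] [[-0.02, -1.0, -0.02], [-1.0, 0.02, -0.05], [0.05, 0.02, -1.0]]
{'t': 0.1, 'joints': array([-1.23659069e+00,  4.91503168e-01,  1.55940050e+00, -9.07413349e-06,
        1.09170393e+00, -1.05633814e-01]), 'qvel': array([-2.99395436e-04, -1.10680423e-03, -3.71807715e-03, -7.11683037e-04,
       -2.56120952e-05,  1.16031980e-04]), 'tau': array([ 3.24608409e-03, -6.13624763e+01, -2.58603716e+01,  6.94277510e-02,
        4.69641038e-02, -6.65862331e-05]), 'eef_pos': array([ 266.03755437, -565.27370682,  184.61365614]), 'tcp_rot': array([-3.14058252e+00, -9.90099504e-05,  4.39843584e-01]), 'ft_force': array([-0.14158033,  0.36664262,  0.14175018]), 'moment': array([0.03118216, 0.02336501, 0.01431923]), 'opening': 0.997418986187452}
```

View pics/side0.png

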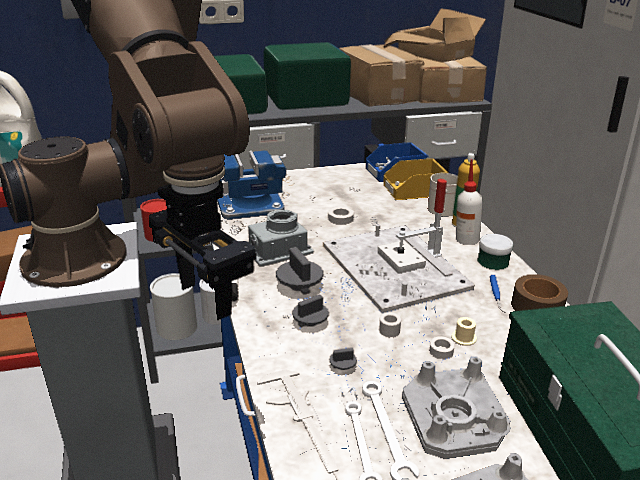

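View pics/top0.png

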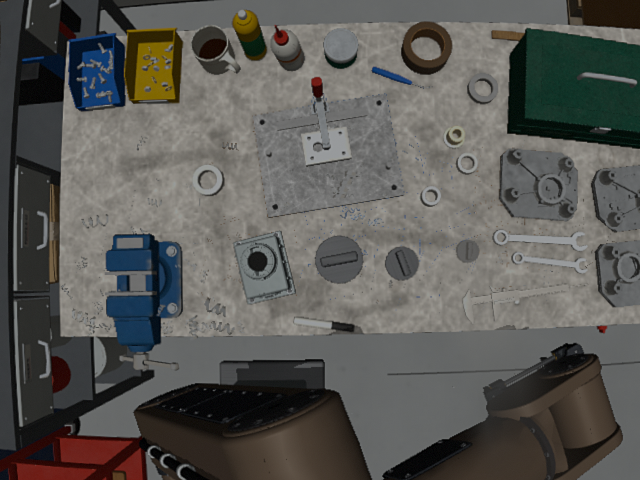

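The top view shows three caps, at (340,260) large, (402,263) middle and (468,250) small. The housing is at (264,268) and the pen at (323,324). I'll zoom in on the middle cap and the neck.

Run:
```python
from h import *
t=cv2.imread('pics/top0.png'); s=cv2.imread('pics/side0.png')
a=cv2.resize(t[225:310,225:310],(400,400),interpolation=cv2.INTER_CUBIC)
b=cv2.resize(t[235:290,375:430],(400,400),interpolation=cv2.INTER_CUBIC)
cv2.imwrite('pics/z1.png',np.hstack([a,b]))
a=cv2.resize(s[195:275,240:320],(400,400),interpolation=cv2.INTER_CUBIC)
b=cv2.resize(s[285:345,280:340],(400,400),interpolation=cv2.INTER_CUBIC)
cv2.imwrite('pics/z2.png',np.hstack([a,b]))
c=env.read_camera('top')
print(onz(c,402,263,25),onz(c,258,262,90),onz(c,340,260,30),onz(c,323,324,9))
```

```text
[ 479.5411603  -373.90668308   25.        ] [486.89263383 -76.39416995  90.        ] [ 488.8410175 -242.2837181   30.       ] [ 352.65857421 -202.69755569    9.        ]
```

View pics/z1.png

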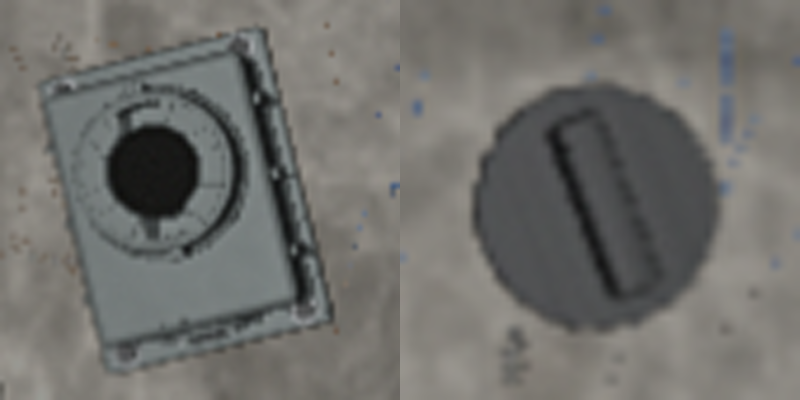

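View pics/z2.png

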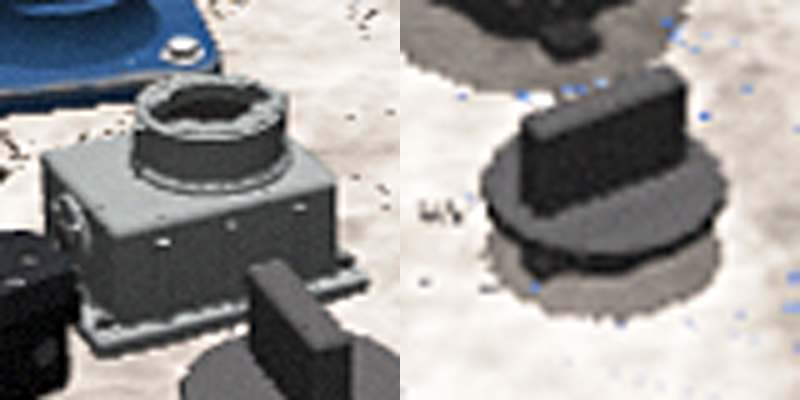

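Run:
```python
from h import *
# average several frames for low noise
fs=[]
for i in range(4):
    c=env.read_camera('top'); fs.append(c['frame'][:,:,::-1].astype(float))
m=np.mean(fs,0); np.save('top.npy',m)
s=np.mean([env.read_camera('side')['frame'][:,:,::-1].astype(float) for i in range(4)],0); np.save('side.npy',s)
def z(im,x,y,w,g):
    a=im[y-w:y+w,x-w:x+w]*g
    return cv2.resize(np.clip(a,0,255).astype(np.uint8),(400,400),interpolation=cv2.INTER_CUBIC)
top=np.hstack([z(m,258,262,22,1.3),z(s,282,217,22,1.3)])
cv2.imwrite('pics/z3.png',top)
```

```text
(no output)
```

View pics/z3.png

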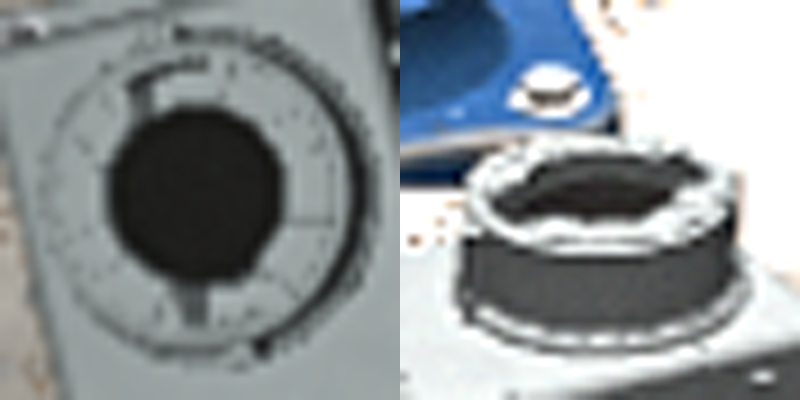

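Run:
```python
from h import *
ct=env.read_camera('top'); cs=env.read_camera('side')
Z=lambda x,y,u,v,w=22:(x-w+(u+.5)*w/200-.5, y-w+(v+.5)*w/200-.5)
f=lambda u,v,z:np.round(onz(ct,*Z(258,262,u,v),z),1)
print('neck centre top z90',f(197,195,90),'side z90',np.round(onz(cs,*Z(282,217,203,195),90),1))
print('rim L R T B',[f(*p,90)for p in((45,195),(345,195),(197,45),(197,345))])
print('side L R',[np.round(onz(cs,*Z(282,217,*p),90),1) for p in((68,195),(338,195),(203,138),(203,252))])
ang=lambda a,b:np.degrees(np.arctan2(*(a-b)[[1,0]]))
print('slot',ang(f(172,72,88),f(222,320,88)),'rib',ang(f(180,30,85),f(262,348,85)))
# housing edges from top0 zoom 1 (225..310, scale 400/85): body top edges z=61
g=lambda u,v,z:onz(ct,225+(u+.5)*85/400-.5,225+(v+.5)*85/400-.5,z)
print('foot left edge',ang(g(45,90,8),g(108,365,8)),'body right edge',ang(g(240,55,61),g(297,300,61)),'foot right',ang(g(265,35,8),g(330,318,8)))
# cap: flange contour and bar
m=np.load('top.npy').astype(np.uint8); hsv=cv2.cvtColor(m,cv2.COLOR_BGR2GRAY)
roi=hsv[240:287,378:427]; mask=(cv2.GaussianBlur(roi,(3,3),0)<98).astype(np.uint8)
cn=max(cv2.findContours(mask,0,1)[0],key=cv2.contourArea)
e=cv2.fitEllipse(cn); print(e, cv2.contourArea(cn)); u,v=e[0][0]+378,e[0][1]+240
print('flange c',np.round(onz(ct,u,v,25),1), 'diam', np.linalg.norm(onz(ct,u-e[1][0]/2,v,25)-onz(ct,u+e[1][0]/2,v,25)))
k=lambda u,v,z:onz(ct,375+(u+.5)*55/400-.5,235+(v+.5)*55/400-.5,z)
print('bar top corners',[np.round(k(*p,55),1) for p in((555-400,130),(600-400,108),(662-400,275),(618-400,298))])
print('bar ang',ang(k(155,130,55),k(218,298,55)),ang(k(200,108,55),k(262,275,55)))
print('bar c', np.round(k(208.7,202.7,55),1))
# big cap
mask=(cv2.GaussianBlur(hsv,(3,3),0)<98).astype(np.uint8)[230:290,308:370]
cn=max(cv2.findContours(mask,0,1)[0],key=cv2.contourArea); e=cv2.fitEllipse(cn); print('big',e)
```

```text
neck centre top z90 [488.9 -74.8  90. ] side z90 [488.8 -81.   90. ]
rim L R T B [array([489.7, -40.6,  90. ]), array([ 488.2, -108. ,   90. ]), array([522.4, -75.4,  90. ]), array([455.6, -74.3,  90. ])]
side L R [array([455.4, -72.7,  90. ]), array([522.2, -89.2,  90. ]), array([495.9, -49. ,  90. ]), array([ 482. , -111.7,   90. ])]
slot 10.495167086359665 rib 13.526037281520637
foot left edge 12.058924747961123 body right edge 12.055148133443382 foot right 11.860667186301
((23.35562515258789, 23.0033016204834), (32.46498107910156, 32.717018127441406), 161.439208984375) 830.5
flange c [ 479.6 -372.5   25. ] diam 69.24349891183319
bar top corners [array([ 501.2, -358.6,   55. ]), array([ 507.2, -371.6,   55. ]), array([ 459.1, -388.1,   55. ]), array([ 452.9, -375.3,   55. ])]
bar ang 19.111604600293294 18.901810010074513
bar c [ 480.1 -373.4   55. ]
big ((30.680646896362305, 29.04019546508789), (47.042293548583984, 47.56568908691406), 63.3334846496582)
```

The middle cap is at (480,-373) with its bar at 19°. The neck is at (489,-77) with its slots at 12°. For the turn to stay within joint 6's range, the cap has to go in half a turn round, so I'll enter at tool yaw ≈192°. Moving over the cap now.

arm_command(
  deltas=[
    [[0, 0.3, 0.27, 0, -0.14], [0, 0.3, 0.27, 0, 0], [0, 0.3, 0.27, 0, 0], [0, 0.3, 0.27, 0, 0], [0, 0.3, 0.27, 0, 0], [0, 0.3, 0.27, 0, 0], [0, 0.3, 0.27, 0, 0], [0, 0, 0, 0, 0]],
  ],
)

```text
t: 1.32
eef_pos: [480.8, -369.9, 185.1]
tcp_rot: [3.14, -0.0, 0.319]
ft_force: [0.2, -0.8, 0.1]
opening: 1.002
```

arm_command(
  deltas=[
    [[0, 0, -0.03, -0.3, 0.016], [0, 0, 0, -0.3, 0], [0, 0, 0, -0.3, 0], [0, 0, 0, -0.15, 0], [0, 0, 0, 0, 0]],
  ],
)

```text
t: 1.73
eef_pos: [484.2, -370.7, 78.7]
tcp_rot: [3.134, -0.003, 0.34]
ft_force: [0.3, -0.9, -0.0]
opening: 1.0
```

Run:
```python
from h import *
c=snap('side','s1'); f=c['frame'][:,:,::-1]
cv2.imwrite('pics/s1z.png',cv2.resize(f[230:350,240:400],(800,600),interpolation=cv2.INTER_CUBIC))
print(env.state()['eef_pos'],env.state()['tcp_rot'])
```

```text
[ 484.46645787 -370.98931055   79.93430503] [ 3.13286945 -0.00388543  0.33976951]
```

View pics/s1z.png

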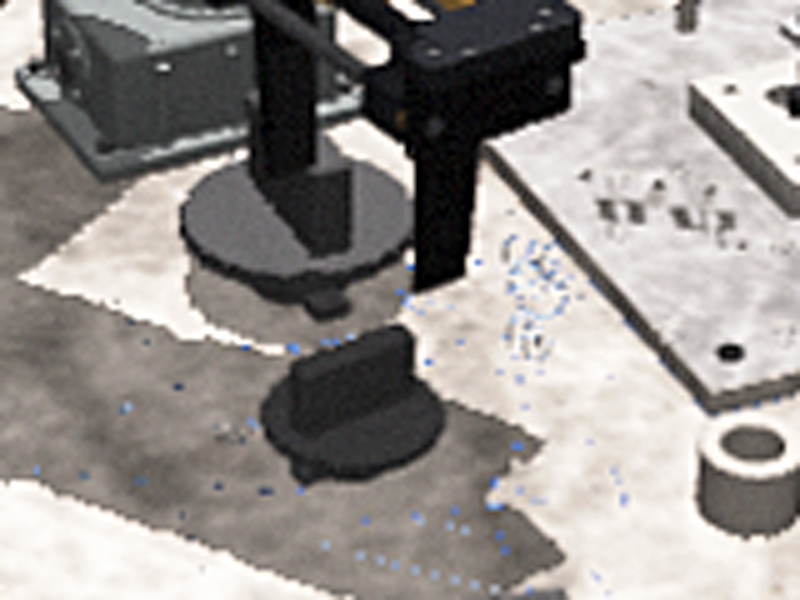

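The gripper is over the cap, which is at about (313,311) in the full picture, with one finger on each side of the bar. Descending with small corrections.

arm_command(
  deltas=[
    [[0, -0.04, -0.02, -0.2, -0.01], [0, 0, 0, -0.15, 0], [0, 0, 0, 0, 0]],
  ],
)

```text
t: 2.03
eef_pos: [481.7, -375.1, 48.0]
tcp_rot: [3.128, -0.006, 0.331]
ft_force: [-0.3, 1.0, -0.1]
opening: 0.996
```

arm_command(
  deltas=[
    [[0, -0.015, 0.015, -0.12, 0], [0, 0, 0, -0.07, 0], [0, 0, 0, 0, 0]],
  ],
)

```text
t: 2.28
eef_pos: [481.5, -375.7, 33.0]
tcp_rot: [3.123, -0.009, 0.331]
ft_force: [-0.9, -1.5, 0.0]
opening: 0.999
```

arm_command(
  deltas=[
    [[0, -0.01, 0.025, -0.04, 0], [0, 0, 0, 0, 0], [1, 0, 0, 0, 0], [1, 0, 0, 0, 0], [1, 0, 0, 0, 0], [1, 0, 0, 0, 0]],
  ],
)

```text
t: 2.78
eef_pos: [482.1, -374.4, 33.1]
tcp_rot: [3.118, -0.011, 0.331]
ft_force: [-0.2, -0.1, -0.0]
opening: 0.778
```

arm_command(
  deltas=[
    [[1, 0, 0.01, -0.08, 0], [1, 0, 0, -0.03, 0], [1, 0, 0, 0, 0], [1, 0, 0, 0, 0], [1, 0, 0, 0, 0], [1, 0, 0, 0, 0], [1, 0, 0, 0, 0], [1, 0, 0, 0, 0]],
  ],
)

```text
t: 3.45
eef_pos: [482.0, -373.3, 20.7]
tcp_rot: [3.119, -0.011, 0.331]
ft_force: [-0.2, 0.4, -0.4]
opening: 0.212
```

Run:
```python
from h import *
c=snap('side','s2'); f=c['frame'][:,:,::-1]
cv2.imwrite('pics/s2z.png',cv2.resize(f[250:350,260:380],(800,600),interpolation=cv2.INTER_CUBIC))
s=env.state();print(s['eef_pos'],s['tcp_rot'],s['ft_force'],s['opening'])
```

```text
[ 482.04339862 -373.29662053   20.73182422] [ 3.11855172 -0.0110476   0.33095011] [-0.1865745   0.10884098  0.10042713] 0.17174396119647875
```

View pics/s2z.png

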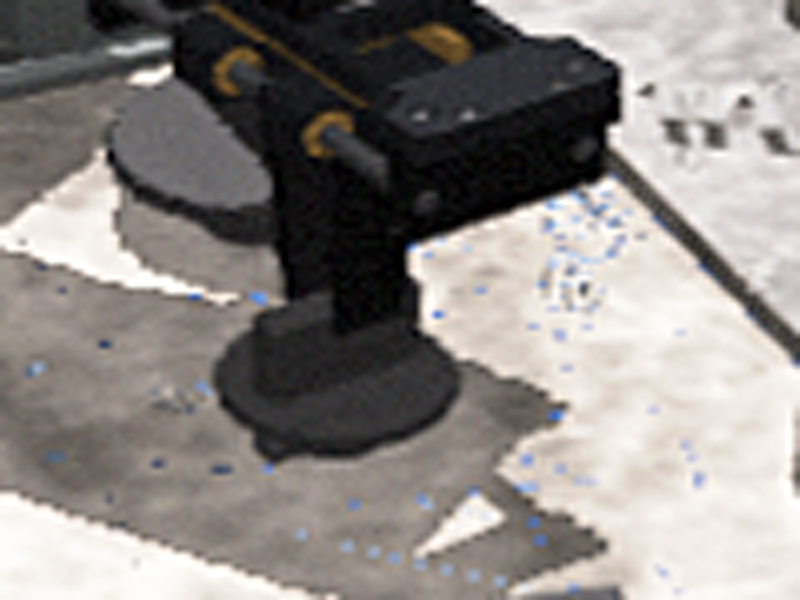

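Run:
```python
from h import *
c=env.read_camera('side'); s=env.state(); p=s['eef_pos']
d=np.array([np.sin(.331),-np.cos(.331),0])
for z in (20.7,30,40,50):
    for k in(-9,9):
        for w in(-10,10):
            q=proj(c,[p[0]+d[0]*k+w*.945,p[1]+d[1]*k+w*.325,z]); print(z,k,w,np.round([(q[0]-260)*6.667,(q[1]-250)*6]))
for z in(0,18,25,55): print('cap',z,np.round([(proj(c,[480,-373,z])[0]-260)*6.667,(proj(c,[480,-373,z])[1]-250)*6]))
for w in(-27,27):
  for z in(25,55):
    q=proj(c,[480+w*.945,-373+w*.325,z]); print('bar',w,z,np.round([(q[0]-260)*6.667,(q[1]-250)*6]))
```

```text
20.7 -9 -10 [296. 372.]
20.7 -9 10 [352. 353.]
20.7 9 -10 [329. 399.]
20.7 9 10 [385. 380.]
30 -9 -10 [296. 349.]
30 -9 10 [352. 330.]
30 9 -10 [330. 376.]
30 9 10 [386. 357.]
40 -9 -10 [296. 324.]
40 -9 10 [352. 305.]
40 9 -10 [330. 351.]
40 9 10 [386. 332.]
50 -9 -10 [296. 299.]
50 -9 10 [353. 280.]
50 9 -10 [330. 326.]
50 9 10 [387. 307.]
cap 0 [333. 427.]
cap 18 [334. 383.]
cap 25 [334. 366.]
cap 55 [335. 291.]
bar -27 25 [257. 392.]
bar -27 55 [257. 317.]
bar 27 25 [409. 340.]
bar 27 55 [410. 265.]
```

Run:
```python
from h import *
c=env.read_camera('side'); f=c['frame'][:,:,::-1].astype(float)
g=255*(np.clip(f/90,0,1))**.6
cv2.imwrite('pics/s3z.png',cv2.resize(g[250:350,260:380].astype(np.uint8),(800,600),interpolation=cv2.INTER_CUBIC))
```

```text
(no output)
```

View pics/s3z.png

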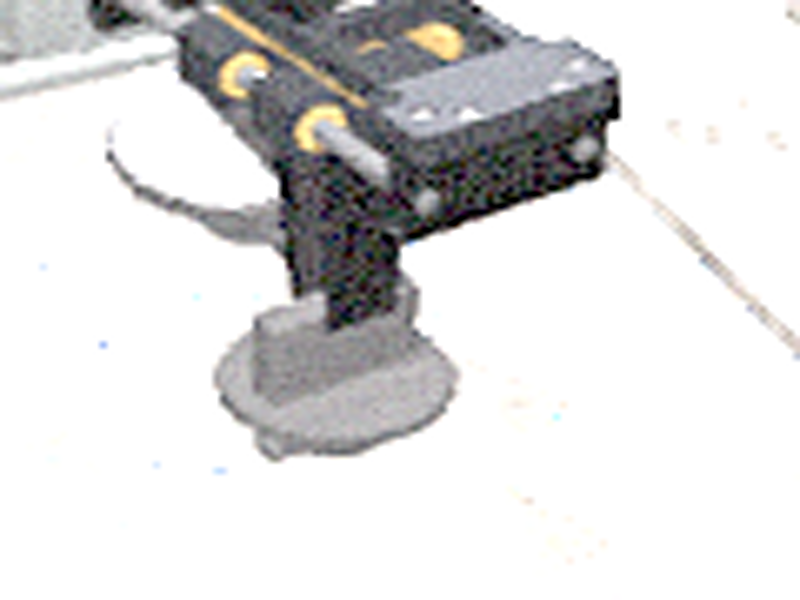

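Run:
```python
from h import *
c=env.read_camera('side'); ct=env.read_camera('top')
p=[484.4,-371,0]; y=.34; d=np.array([np.sin(y),-np.cos(y)]);e=np.array([np.cos(y),np.sin(y)])
for z in(60,80,100,110):
  for k in(47.5,59.5):
    for w in(-10,10):
      q=proj(c,[p[0]+d[0]*k+w*e[0],p[1]+d[1]*k+w*e[1],z]); print(z,k,w,np.round([(q[0]-240)*5,(q[1]-230)*5]))
s=env.state(); print(s['eef_pos'],s['joints'],s['opening'],s['t'],s['tau'])
```

```text
60 47.5 -10 [410. 394.]
60 47.5 10 [453. 377.]
60 59.5 -10 [428. 410.]
60 59.5 10 [471. 393.]
80 47.5 -10 [411. 351.]
80 47.5 10 [454. 334.]
80 59.5 -10 [429. 366.]
80 59.5 10 [473. 349.]
100 47.5 -10 [412. 306.]
100 47.5 10 [455. 290.]
100 59.5 -10 [430. 322.]
100 59.5 10 [474. 305.]
110 47.5 -10 [412. 284.]
110 47.5 10 [456. 268.]
110 59.5 -10 [431. 299.]
110 59.5 10 [475. 282.]
[ 482.03757877 -373.31665475   20.73451654] [-7.66941042e-01  6.61296910e-01  1.76191943e+00 -1.03137874e-03
  6.92794802e-01  4.73867421e-01] 0.13886538118211664 3.7 [ 1.22545618e-01 -6.38830876e+01 -1.78153074e+01  8.69689090e-02
 -5.63654385e-02  5.23731542e-04]
```

The side view shows the fingertips at z≈48, about 7 mm down the bar, while the state reports 20.7. The earlier picture gave 107 against a reported 80, so the reported z is consistently about 27 mm low. I'll trust the images: open a little, go about 18 mm lower while watching the force, and grip again.

arm_command(
  deltas=[
    [[0.6, 0, 0, 0, 0], [0.6, 0, 0, 0, 0], [0.6, 0, 0, 0, 0], [0.6, 0, 0, 0, 0], [0.6, 0, 0, -0.06, 0], [0.6, 0, 0, -0.06, 0], [0.6, 0, 0, 0, 0]],
  ],
)

```text
t: 4.28
eef_pos: [482.1, -373.3, 7.9]
tcp_rot: [3.118, -0.011, 0.331]
ft_force: [-0.6, -0.3, 0.1]
opening: 0.399
```

Run:
```python
from h import *
c=env.read_camera('side'); f=c['frame'][:,:,::-1].astype(float)
g=255*(np.clip(f/90,0,1))**.6
cv2.imwrite('pics/s4z.png',cv2.resize(g[250:350,260:380].astype(np.uint8),(800,600),interpolation=cv2.INTER_CUBIC))
s=env.state();print(s['eef_pos'],s['tcp_rot'],s['ft_force'],s['opening'])
```

```text
[ 482.17600425 -373.40845536    8.23903639] [ 3.1178849  -0.01143772  0.33095534] [-1.1639849  -0.35883812  0.36462188] 0.3977846208028484
```

View pics/s4z.png

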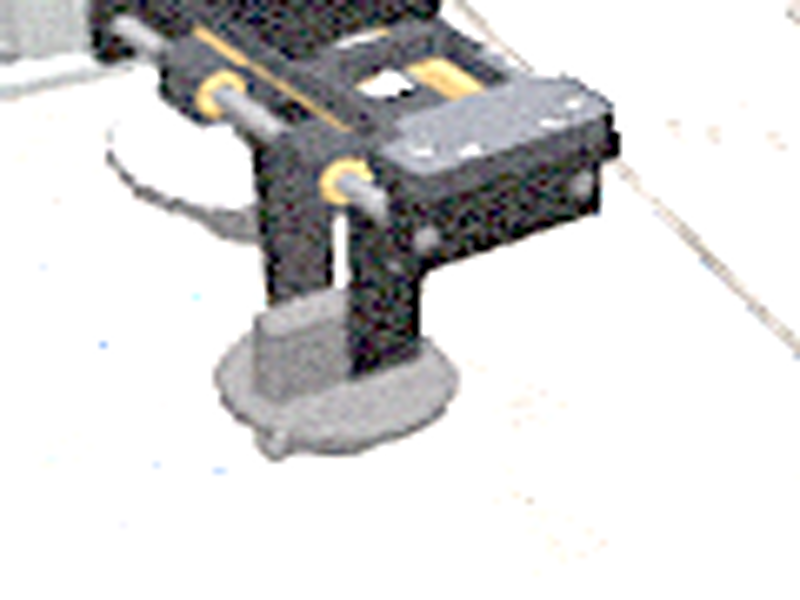

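Fingertips are now at about z=35, with the front one near (313,313) in full-picture pixels. I'll go 5 mm lower and close.

arm_command(
  deltas=[
    [[0.6, 0, 0, -0.06, 0], [0.6, 0, 0, 0, 0], [1, 0, 0, 0, 0], [1, 0, 0, 0, 0], [1, 0, 0, 0, 0], [1, 0, 0, 0, 0], [1, 0, 0, 0, 0], [1, 0, 0, 0, 0], [1, 0, 0, 0, 0]],
  ],
)

```text
t: 5.08
eef_pos: [482.1, -373.2, 1.5]
tcp_rot: [3.118, -0.011, 0.331]
ft_force: [-1.0, 0.3, -1.6]
opening: 0.148
```

arm_command(
  deltas=[
    [[1, 0, 0, 0, 0], [1, 0, 0, 0, 0], [1, 0, 0, 0.1, 0], [1, 0, 0, 0.2, 0], [1, 0, 0, 0.3, 0], [1, 0, 0, 0.3, 0], [1, 0, 0, 0.3, 0], [1, 0, 0, 0.1, 0], [1, 0, 0, 0, 0]],
  ],
)

```text
t: 5.83
eef_pos: [480.5, -371.8, 139.6]
tcp_rot: [3.121, -0.01, 0.331]
ft_force: [0.1, 0.3, -1.1]
opening: 0.142
```

Run:
```python
from h import *
c=env.read_camera('side'); f=c['frame'][:,:,::-1].astype(float)
g=255*(np.clip(f/120,0,1))**.7
cv2.imwrite('pics/s5z.png',cv2.resize(g[190:350,220:430].astype(np.uint8),(788,600),interpolation=cv2.INTER_CUBIC))
s=env.state();print(s['eef_pos'],s['tcp_rot'],s['ft_force'],s['opening'],s['joints'])
```

```text
[ 480.44702043 -371.76934428  138.85250699] [ 3.12123681 -0.00974208  0.33079222] [-0.72256295  0.79017317 -0.71479312] 0.14609191522586232 [-7.66951518e-01  5.05615327e-01  1.67249490e+00 -7.46577851e-04
  9.40923938e-01  4.73584709e-01]
```

View pics/s5z.png

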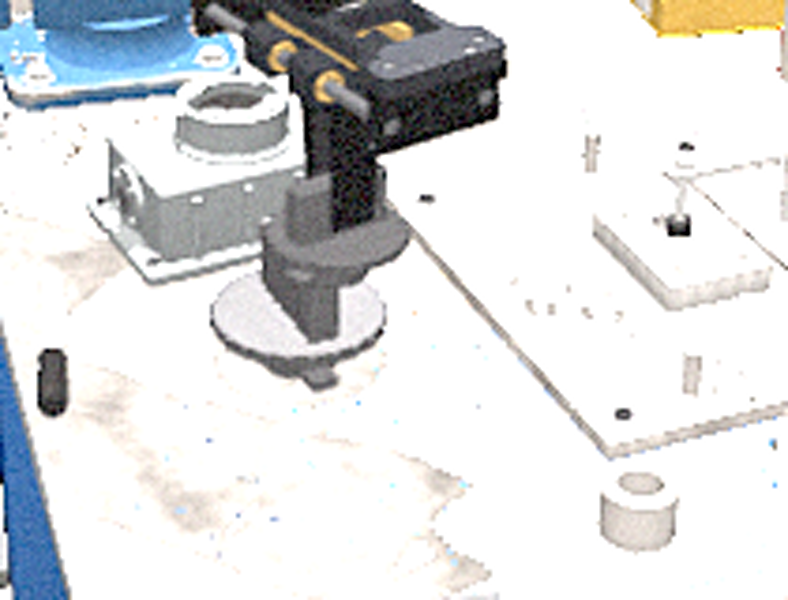

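The cap is held and clear of the bench. Carrying it to the neck with the half turn.

arm_command(
  deltas=[
    [[1, 0, 0.2, 0.05, 0.1], [1, 0.01, 0.25, 0.05, 0.155], [1, 0.01, 0.25, 0, 0.155], [1, 0.01, 0.25, 0, 0.155], [1, 0.01, 0.25, 0, 0.155], [1, 0.01, 0.25, 0, 0.155], [1, 0.01, 0.25, 0, 0.155], [1, 0.01, 0.25, 0, 0.155], [1, 0.01, 0.25, 0, 0.155], [1, 0, 0.25, 0, 0.155], [1, 0, 0.2, 0, 0.155], [1, 0, 0.1, 0, 0.155]],
  ],
)

```text
t: 6.88
eef_pos: [480.9, -84.5, 137.9]
tcp_rot: [3.137, -0.013, 1.783]
ft_force: [1.1, 0.7, -1.2]
opening: 0.143
```

arm_command(
  deltas=[
    [[1, 0, 0, 0, 0.155], [1, 0, 0, 0, 0.155], [1, 0, 0, 0, 0.155], [1, 0, 0, 0, 0.155], [1, 0, 0, 0, 0.155], [1, 0, 0, 0, 0.155], [1, 0, 0, 0, 0.155], [1, 0, 0, 0, 0.155], [1, 0, 0, 0, 0.155], [1, 0, 0, 0, 0.1], [1, 0, 0, 0, 0]],
  ],
)

```text
t: 7.8
eef_pos: [474.2, -78.8, 127.1]
tcp_rot: [-3.141, -0.031, 2.996]
ft_force: [-0.9, -0.5, -1.6]
opening: 0.148
```

arm_command(
  deltas=[
    [[1, 0.08, 0, 0, 0.15], [1, 0.07, 0.01, 0.05, 0.15], [1, 0, 0, 0, 0.15], [1, 0, 0, 0, 0]],
  ],
)

```text
t: 8.13
eef_pos: [487.9, -77.3, 129.2]
tcp_rot: [3.141, -0.036, -2.93]
ft_force: [0.2, 0.5, -0.6]
opening: 0.144
```

Run:
```python
from h import *
def avg(n): 
    fs=[]
    for i in range(2): c=env.read_camera(n); fs.append(c['frame'][:,:,::-1].astype(float))
    return np.mean(fs,0)
f=avg('side');t=avg('top')
G=lambda f:(255*(np.clip(f/120,0,1))**.7).astype(np.uint8)
a=cv2.resize(G(f)[170:270,235:335],(400,400),interpolation=cv2.INTER_CUBIC)
b=cv2.resize(G(t)[210:310,210:310],(400,400),interpolation=cv2.INTER_CUBIC)
cv2.imwrite('pics/s6z.png',np.hstack([a,b]))
s=env.state();print(s['eef_pos'],s['tcp_rot'],s['ft_force'],s['opening'],s['joints'])
```

```text
[487.85950877 -77.48517894 129.6392098 ] [ 3.14085355 -0.03573847 -2.93782201] [ 0.15356964 -0.19956753 -0.79930897] 0.14863493023677576 [-0.28146751  0.3923849   1.91524713 -0.02102091  0.86603016 -2.04214569]
```

View pics/s6z.png

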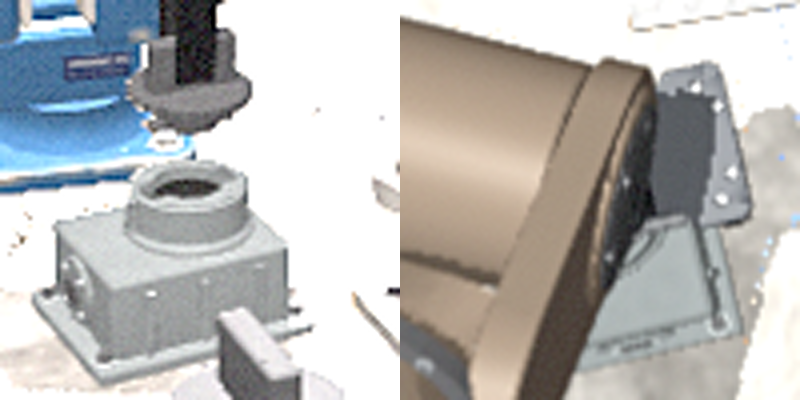

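Run:
```python
from h import *
from scipy.spatial.transform import Rotation as Rr
R1=Rr.from_euler('xyz',[3.118,-.011,.331]); R2=Rr.from_euler('xyz',[3.141,-.036,-2.938])
print('cap z axis now',(R2*R1.inv()).apply([0,0,1]), 'yaw change',np.degrees(-2.938-.331+2*np.pi))
c=env.read_camera('side')
f=np.mean([env.read_camera('side')['frame'][:,:,::-1].astype(float) for i in range(4)],0); np.save('side2.npy',f)
G=lambda f:(255*(np.clip(f/140,0,1))**.7).astype(np.uint8)
a=cv2.resize(G(f)[165:205,262:302],(400,400),interpolation=cv2.INTER_CUBIC)
b=cv2.resize((np.clip(f*1.2,0,255)).astype(np.uint8)[202:242,262:302],(400,400),interpolation=cv2.INTER_CUBIC)
cv2.imwrite('pics/s7z.png',np.hstack([a,b]))
# predictions
W=lambda p,y0:np.round([(p[0]-262+.5)*10-.5,(p[1]-y0+.5)*10-.5])
th=np.linspace(0,2*np.pi,361)
def circ(x,y,z,r,y0):
    P=np.array([proj(c,[x+r*np.cos(t),y+r*np.sin(t),z]) for t in th])
    print('circ',(x,y,z,r),'L',W(P[P[:,0].argmin()],y0),'R',W(P[P[:,0].argmax()],y0),'T',W(P[P[:,1].argmin()],y0),'B',W(P[P[:,1].argmax()],y0))
circ(489,-75,90,35,202); circ(489,-78,90,35,202); circ(489,-75,90,20.5,202);circ(489,-75,90,29.5,202)
circ(489,-77.5,153,36,165); circ(489,-77.5,146,36,165);circ(487,-77.5,153,36,165)
```

```text
cap z axis now [0.01982213 0.0275739  0.99942322] yaw change 172.70009677173388
circ (489, -75, 90, 35) L [ 48. 137.] R [349. 133.] T [203.  67.] B [195. 203.]
circ (489, -78, 90, 35) L [ 51. 142.] R [352. 139.] T [205.  72.] B [197. 209.]
circ (489, -75, 90, 20.5) L [111. 135.] R [287. 133.] T [201.  94.] B [196. 173.]
circ (489, -75, 90, 29.5) L [ 72. 136.] R [325. 132.] T [202.  77.] B [195. 191.]
circ (489, -77.5, 153, 36) L [ 39. 264.] R [355. 261.] T [201. 196.] B [193. 328.]
circ (489, -77.5, 146, 36) L [ 39. 292.] R [355. 289.] T [202. 224.] B [193. 357.]
circ (487, -77.5, 153, 36) L [ 30. 265.] R [347. 262.] T [193. 197.] B [184. 329.]
```

View pics/s7z.png

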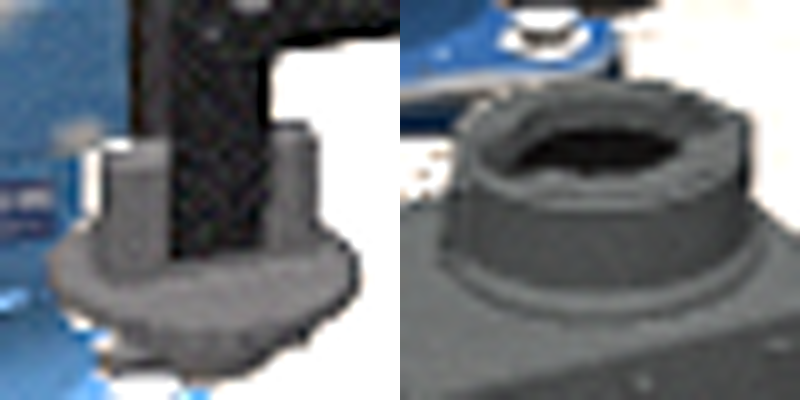

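The side view shows the cap above the neck, flange centre (282,191) and rim centre (282,216), which puts it about 1 mm too far in +x once height is corrected for. Its bar lines up with the slots. I'll correct that and descend to just above the rim.

arm_command(
  deltas=[
    [[1, -0.01, 0, -0.08, 0], [1, 0, 0, -0.15, 0], [1, 0, 0, -0.05, 0], [1, 0, 0, 0, 0]],
  ],
)

```text
t: 8.92
eef_pos: [487.0, -77.7, 100.4]
tcp_rot: [-3.141, -0.034, -2.937]
ft_force: [-0.3, 0.3, -1.4]
opening: 0.144
```

Run:
```python
from h import *
f=np.mean([env.read_camera('side')['frame'][:,:,::-1].astype(float) for i in range(2)],0)
cv2.imwrite('pics/s8z.png',cv2.resize((np.clip(f*1.4,0,255)).astype(np.uint8)[180:240,252:312],(600,600),interpolation=cv2.INTER_CUBIC))
s=env.state();print(s['eef_pos'],s['tcp_rot'],s['ft_force'],s['opening'])
```

```text
[487.29742867 -77.7459451  101.25289975] [-3.14099487 -0.03313999 -2.93698601] [-0.55966049 -0.15722736 -1.65453566] 0.14697691519191838
```

View pics/s8z.png

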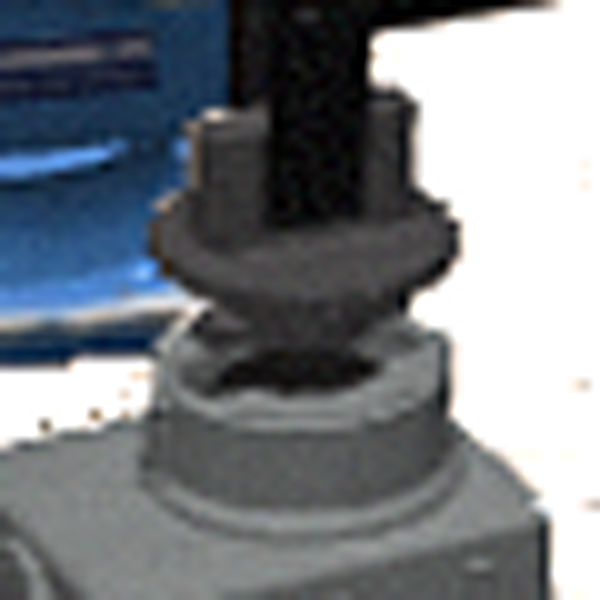

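The cap is hovering over the opening, with its lugs facing the slots and about 1.3 mm of offset to the right still left. I'll correct and lower gently.

arm_command(
  deltas=[
    [[1, -0.015, 0, -0.05, 0], [1, 0, 0, -0.05, 0], [1, 0, 0, -0.03, 0], [1, 0, 0, 0, 0]],
  ],
)

```text
t: 9.35
eef_pos: [486.2, -77.9, 88.2]
tcp_rot: [-3.14, -0.031, -2.937]
ft_force: [-0.3, 0.2, -1.0]
opening: 0.143
```

Run:
```python
from h import *
c=env.read_camera('side')
f=np.mean([env.read_camera('side')['frame'][:,:,::-1].astype(float) for i in range(2)],0)
cv2.imwrite('pics/s9z.png',cv2.resize((np.clip(f*1.4,0,255)).astype(np.uint8)[180:240,252:312],(600,600),interpolation=cv2.INTER_CUBIC))
s=env.state();print(s['eef_pos'],s['tcp_rot'],s['ft_force'],s['opening'],s['moment'])
```

```text
[486.51515169 -77.96543061  88.74162558] [-3.13965694 -0.030682   -2.93718588] [-0.46289246  0.30911974 -1.43457271] 0.14470835081277256 [ 0.16704643 -0.23457461 -0.02700114]
```

View pics/s9z.png

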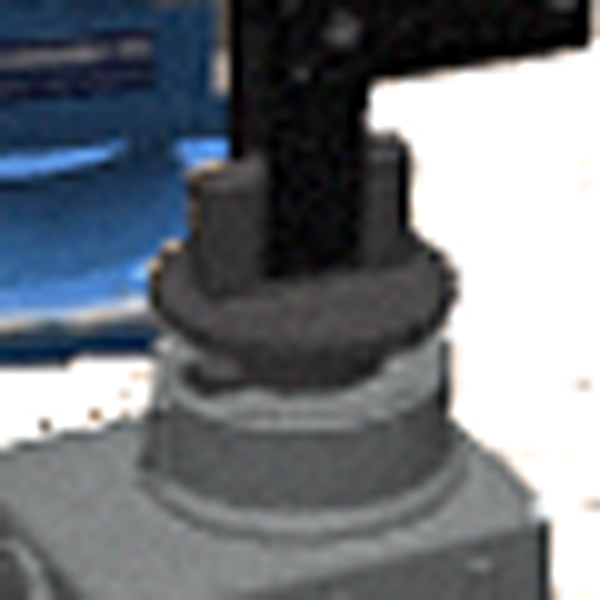

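No contact yet and the foot is entering the opening. Going on down.

arm_command(
  deltas=[
    [[1, 0, 0, -0.04, 0], [1, 0, 0, -0.04, 0], [1, 0, 0, 0, 0]],
  ],
)

```text
t: 9.75
eef_pos: [486.8, -77.6, 80.9]
tcp_rot: [-3.14, -0.029, -2.937]
ft_force: [-0.9, 0.1, 2.8]
opening: 0.146
```

arm_command(
  deltas=[
    [[1, 0, 0, -0.05, 0], [1, 0, 0, -0.04, 0], [1, 0, 0, 0, 0]],
  ],
)

```text
t: 10.0
eef_pos: [487.0, -77.8, 72.8]
tcp_rot: [-3.139, -0.028, -2.937]
ft_force: [-1.7, 2.2, 6.6]
opening: 0.145
```

Run:
```python
from h import *
f=np.mean([env.read_camera('side')['frame'][:,:,::-1].astype(float) for i in range(2)],0)
cv2.imwrite('pics/s10z.png',cv2.resize((np.clip(f*1.4,0,255)).astype(np.uint8)[180:240,252:312],(600,600),interpolation=cv2.INTER_CUBIC))
s=env.state();print(s['eef_pos'],s['tcp_rot'],s['ft_force'],s['opening'],s['moment'])
```

```text
[487.04659453 -77.76215285  72.90668736] [-3.13872536 -0.02830553 -2.93712205] [-1.37025013  2.40037738  6.87777052] 0.1485680705979378 [0.49163715 0.17174564 0.0596117 ]
```

View pics/s10z.png

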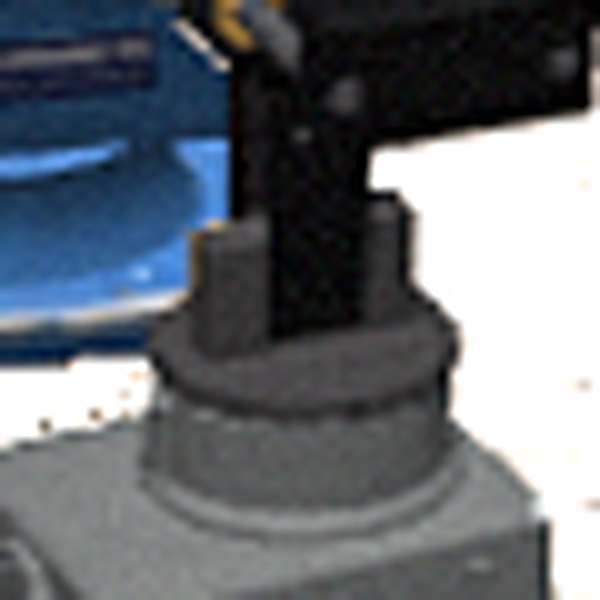

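The flange is nearly on the rim, with about 8 N of push. I'll press a little more, then turn clockwise in steps while watching the force.

arm_command(
  deltas=[
    [[1, 0, 0, -0.03, 0], [1, 0, 0, -0.02, 0], [1, 0, 0, -0.01, -0.08], [1, 0, 0, -0.01, -0.1]],
  ],
)

```text
t: 10.43
eef_pos: [488.2, -77.4, 71.3]
tcp_rot: [-3.137, -0.023, -3.08]
ft_force: [-2.8, 4.0, 13.1]
opening: 0.143
```

arm_command(
  deltas=[
    [[1, 0, 0, -0.01, -0.12], [1, 0, 0, -0.01, -0.12], [1, 0, 0, -0.01, -0.12], [1, 0, 0, -0.01, -0.12]],
  ],
)

```text
t: 10.77
eef_pos: [488.9, -76.3, 71.3]
tcp_rot: [-3.138, -0.02, 2.81]
ft_force: [-4.9, 4.4, 17.7]
opening: 0.144
```

arm_command(
  deltas=[
    [[1, 0, 0, -0.005, -0.13], [1, 0, 0, -0.005, -0.13], [1, 0, 0, -0.005, -0.13], [1, 0, 0, -0.005, -0.13]],
  ],
)

```text
t: 11.1
eef_pos: [489.2, -75.6, 71.3]
tcp_rot: [-3.139, -0.019, 2.382]
ft_force: [-2.0, 1.7, 10.1]
opening: 0.144
```

arm_command(
  deltas=[
    [[1, 0, 0, -0.005, -0.13], [1, 0, 0, -0.005, -0.13], [1, 0, 0, -0.005, -0.13]],
  ],
)

```text
t: 11.35
eef_pos: [489.5, -75.4, 71.4]
tcp_rot: [-3.14, -0.018, 2.061]
ft_force: [-3.2, 3.0, 9.9]
opening: 0.149
```

arm_command(
  deltas=[
    [[1, 0, 0, -0.01, -0.12], [1, 0, 0, -0.01, -0.12], [1, 0, 0, -0.01, -0.1], [1, 0, 0, -0.015, 0]],
  ],
)

```text
t: 11.68
eef_pos: [490.6, -75.3, 71.1]
tcp_rot: [3.139, -0.016, 1.774]
ft_force: [-9.8, 0.8, 34.0]
opening: 0.145
```

Run:
```python
from h import *
f=np.mean([env.read_camera('side')['frame'][:,:,::-1].astype(float) for i in range(2)],0)
t=np.mean([env.read_camera('top')['frame'][:,:,::-1].astype(float) for i in range(2)],0)
cv2.imwrite('pics/s11z.png',np.hstack([cv2.resize((np.clip(f*1.6,0,255)).astype(np.uint8)[180:240,252:312],(400,400),interpolation=cv2.INTER_CUBIC),cv2.resize(t.astype(np.uint8)[210:340,210:340],(400,400))]))
s=env.state();print(s['eef_pos'],s['tcp_rot'],s['ft_force'],s['opening'],s['moment'],s['t'])
```

```text
[490.54940749 -75.30998917  71.11873612] [ 3.13928728 -0.01577793  1.77859383] [-6.91074034  2.58119574 23.56931382] 0.14316883227481278 [ 0.60459123  1.26311027 -0.21048254] 11.8833
```

View pics/s11z.png

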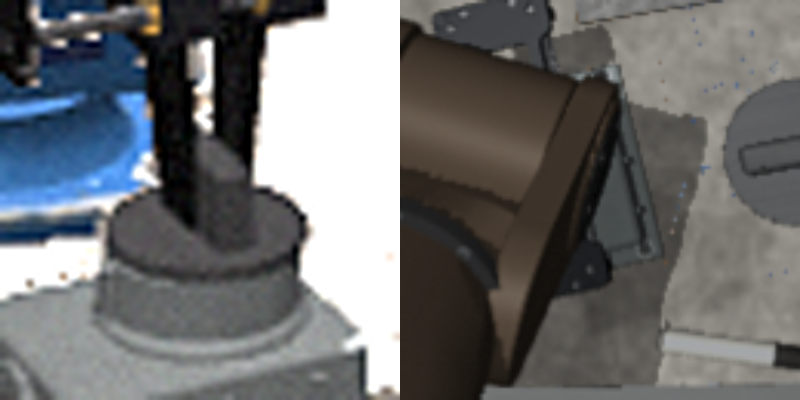

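The flange is seated on the rim and the bar has turned about 90°. I'll check that it holds steady.

Run:
```python
from h import *
for i in range(20):
    env.read_camera('side')
    if i%4==3:
        s=env.state();print(round(s['t'],2),s['eef_pos'].round(2),s['tcp_rot'].round(3),s['ft_force'].round(1),round(s['opening'],3),abs(s['qvel']).max().round(4))
c=snap('side','s12'); cv2.imwrite('pics/s12z.png',cv2.resize(cv2.imread('pics/s12.png')[180:240,252:312],(600,600),interpolation=cv2.INTER_CUBIC))
```

```text
12.08 [490.58 -75.3   71.13] [ 3.139 -0.016  1.779] [-6.1  2.3 23.2] 0.146 0.0015
12.28 [490.56 -75.32  71.13] [ 3.139 -0.016  1.779] [-6.4  2.3 23.6] 0.146 0.0012
12.48 [490.59 -75.31  71.13] [ 3.139 -0.016  1.779] [-6.5  2.5 24.5] 0.147 0.0017
12.68 [490.56 -75.3   71.11] [ 3.139 -0.016  1.779] [-5.7  2.  24.2] 0.149 0.0022
12.88 [490.55 -75.31  71.11] [ 3.139 -0.016  1.779] [-7.3  1.8 24.2] 0.144 0.0014
```

View pics/s12z.png

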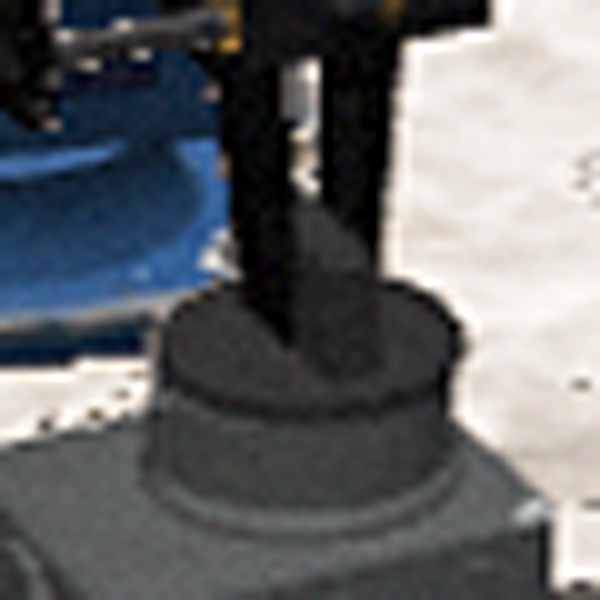

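```bash
python3 -c "
from cell import env
print(env.job_done())"
```

```text
the job is handed in; nothing more can be done
None
```

I fitted the middle-sized cap to the neck and handed the job in at about 13 s of the 42 s. The lugs went through the slots and the cap was pressed home on the spring plate. It was then turned about 90° clockwise (tool yaw 191.7° to 101.9°).

**Last checks:** over a 1 s hold the pose did not move, and the push stayed at about 24 N down with 6–7 N sideways. The gripper opening matched the 14 mm bar. The side picture shows the flange on the rim and the bar turned between the fingers.

**What disagreed or was not checked:**
- **Tool height:** the reported z read about 27 mm lower than the fingertips appeared in the side pictures. I worked from the pictures and contact forces, and had to grip twice because the first grip was too high on the bar.
- **Neck position:** the two cameras differed by about 5 mm in y. I aimed between them, and the cap went in without jamming.
- **Turn and seating:** the arm hid the neck from the top camera. The final turn is therefore from the tool yaw and the side view, and the seating from the side view and force.
- **Ring gauge, bush and pen:** I did not measure them again at the end. The arm never worked close to them.

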